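# Lift the right house fuse with the fuse tongs

### The job

Three cartridge fuses of equal length stand in the grey fuse block: pick up the loose black fuse tongs by their two arms and, with the tongs, take out the fuse of middle thickness and lift it at least 10 cm clear of the shelf. Finish still holding it up in the squeezed tongs, hanging free in the air. Never touch a fuse with the robot's own fingers, leave the thin and thick fuses standing in their wells, and leave everything else where it lies.

Things in the scene. Friction and masses are not known exactly. Their poses are not given: they have to be found in the camera images.
- tongs: Loose black plastic spring tongs lying flat: two straight upright blades 6 mm thick, 26 mm high, hinged at the rear; 210 mm long, 150 g. Origin: underside, midway between the blades where they are gripped (ribbed outside, 54 mm wide open). x points to the jaws (at x = 95 mm, tips 108 mm; hinge at -90 mm), y to the left blade, z up. This body is the left blade with the hinge.
- tongs_arm: Right blade of the tongs; origin on the hinge axis at the underside, axes as the tongs' when open. Turns 0.18 rad about z from open to closed on a 22 mm round (blades then parallel, 38 mm wide at the grip). Spring: at the grip 10 N a side starts closing, 15 N is closed on 22 mm; half of any extra reaches the jaws, so squeeze with 30 to 45 N.
- jaw_left (a point): Middle of the left jaw, on the blade's inner face, 13 mm above the underside. Two upright rubber ribs, 9 mm before and behind it, 5 mm proud, centre a round fuse. Between the ribs the jaws open 48 mm (68 mm outside); carried gripped to 50 mm width at the grip the gap is about 40 mm.
- jaw_right (a point): The same point of the right jaw; the midpoint of the two is the centre of the gap.
- rack: Fixed grey plastic fuse block 56 x 210 x 14 mm lying on the shelf, with a row of three equal round wells (35 mm wide, 8 mm deep, 70 mm apart) along its y axis. Origin at the centre of the underside; x across the row, z up. The fuses stand in the wells in any order.
- fuse_middle: The wanted fuse: upright white ceramic cylinder with steel end caps, 22 mm diameter, 57 mm long, about 60 g. Origin at the centre of its lower end, z along its axis. It stands 6 mm above the shelf on the floor of its well, anywhere up to 3 mm off the well's centre.
- fuse_thin: Look-alike fuse, 16 mm diameter, 57 mm long; origin as for the wanted one.
- fuse_thick: Look-alike fuse, 31 mm diameter, 57 mm long; origin as for the wanted one.
- tape: Bystander: roll of black tape lying flat behind the fuse block, 64 mm across, 19 mm high; origin at the centre of the underside.
- breaker: Bystander: white circuit breaker standing behind the fuse block, 70 x 18 x 65 mm; origin at the centre of the underside.
- screwdriver: Bystander: screwdriver, 200 mm long, lying beside the tongs on their right (about 100 mm from their middle), parallel to them, under 40 mm high.
- tester: Bystander: grey hand tester lying flat, 150 x 75 x 34 mm; origin at the centre of the underside.
- pot: Bystander: white plastic cup, 70 mm across, 55 mm high; origin at the centre of the underside.
- torch: Bystander: aluminium torch lying down, 140 mm long, 38 mm across the head; origin at the underside, mid length.
- clipbox: Bystander: cardboard box 90 x 60 x 35 mm; origin at the centre of the underside.
Mind the look-alikes: they are no part of the job. What is shaped like the fuse_middle but blue or orange is not meant.

How it is judged (in metres and radians):
On the way, in this order (a step that is already met when the one before it is completed fails the run):
1. the tongs are held in the fingers and lifted off the shelf (contact force between the fingers and tongs above 1 N and height (world z) of tongs above 0.01 m and contact force between tongs and table below 0.05 N), for 0.2 s.
2. the tongs are squeezed on the middle fuse (contact force between tongs_arm and fuse_middle above 0.8 N and contact force between the fingers and tongs above 1 N), for 0.2 s.
At the end, for the whole second after the job is handed in: Middle fuse at rest in the squeezed jaws (over 0.8 N), lower end over 95 mm above the shelf, touching neither shelf, block nor robot; tongs held clear of the shelf; other fuses upright in their wells, they and everything else within 30 mm of their start (all of step 2 and height (world z) of fuse_middle above 0.095 m and contact force between each of fuse_middle, tongs and table below 0.05 N and contact force between fuse_middle and rack below 0.05 N and contact force between fuse_middle and the fingers below 0.05 N and contact force between fuse_middle and the arm below 0.05 N and linear speed of fuse_middle below 0.03 m/s and distance of each of fuse_thin, fuse_thick, tape, breaker, screwdriver, tester, pot, torch, clipbox from where it was at the start of the episode below 0.03 m and angle between each of fuse_thin, fuse_thick's own z axis and vertical below 0.4 rad and z of each of fuse_thin, fuse_thick in the frame of rack below 0.012 m); the arm keeps its last pose, push and grip.
It fails at once if a fuse is touched with the robot itself (contact force between any of the fingers, the arm and fuse_thin above 0.5 N or contact force between any of the fingers, the arm and fuse_middle above 0.5 N or contact force between any of the fingers, the arm and fuse_thick above 0.5 N).
It fails at once if a wrong fuse is lifted out or knocked over (distance of any of fuse_thin, fuse_thick from where it was at the start of the episode above 0.035 m or angle between any of fuse_thin, fuse_thick's own z axis and vertical above 0.7 rad).
It fails at once if something else is pushed out of its place (distance of any of tape, breaker, screwdriver, tester, pot, torch, clipbox from where it was at the start of the episode above 0.04 m).
It also fails if it takes over 43 s, if anything falls off the work surface, if the arm or the gripper's body presses on something with over 40 N, if the wrist force passes 120 N, or if a joint passes its speed limit or range.

### The arm

A 6-joint arm with a two-finger parallel gripper is mounted at the origin on the work surface. World frame = base frame: x ahead of the robot, y to its left, z up, the work surface at z = 0. Lengths are in m, angles in degrees, forces in N, time in s.
With the tool pointing down it reaches from about 0.375 to 0.9 m from the base axis. Payload 3.1 kg.
Tool frame: the origin (TCP) lies midway between the tips of the shut fingers; the grasp point (between the pads) lies 19 mm behind it (bot.hold_point_z is the distance from the TCP to the grasp point, in m); z points along the fingers, y is the line along which they close (so a half turn about z gives the same grasp; the last joint's range is limited). The gripper opens to 87 mm and grips with 3 to 60 N. Pads are 19 mm wide; open, the fingers measure 117 mm over their backs; the gripper's body (75 mm by 190 mm) begins 51 mm behind the grasp point.
Start: joints at [66.893, 30.224, 82.088, -0, 67.689, -10.227], TCP at [0.139, 0.609, 0.223] pointing down, gripper open.
Joint ranges: [-176.69, 176.69], [-43.24, 126.21], [12.49, 139.97], [-82, 262], [0, 151.66], [-163.58, 163.58]. Speed limits (degrees/s): [159.86, 159.86, 180, 180, 180, 180].

### API

Orientations are given as a 3x3 rotation matrix whose columns are the frame's x, y, z axes.
In Python, from rig import read_state, optics, order, bot gives the robot as it stands.
- The arm moves only by the tool drive_tool, never from a script. Its argument "steps" is a list of rows, each a list of 7 numbers: the finger opening in mm, from 0 to 87, then the shift along the tool's x, y, z normalised to -1 to 1, where 1 is 0.12 m, then the turn, a rotation vector about the tool's x, y, z normalised to -1 to 1, where 1 is 1.5 rad. In form: [[jaw, tx, ty, tz, ax, ay, az], ...]. A call has 1 to 8 rows; each row is the pose to reach, as a shift and turn from the pose commanded when the call began, along the tool's axes at that moment; what a row does not reach only later rows make up. A row lasts 1/10 s, in which the tool goes at most 50 mm and 8.59 degrees, less where a joint would pass 70% of its speed; a pose out of reach is approached as far as the arm can. A call with a number of a shift or a turn outside -1 to 1 is refused whole. A call with a gripper value outside its range is refused whole. The fingers move at their own pace and stop on an object; the grip force is fixed at half the most. Time passes only in rows, so rows that repeat a pose let the fingers close. It gives the time, the measured TCP pose, the force, the opening and the grip force at its end, in the units of the state.
- read_state(): the state, without advancing time (a new reading comes with each control period).
- optics.capture(name): name is "side" or "top" or "wrist"; returns a dict with "color" (400x640x3 uint8, blue, green, red), "range_z" (400x640 float32, m along the optical axis (not along the pixel's ray), 0 where there is no reading), "fx", "fy", "cx", "cy" (pixels), "rvec" (rotation vector, rad) and "tvec" (3), from world to camera coordinates, as OpenCV has them. Camera axes: x right, y down, z forward; pixel columns grow to the right and rows downward; lengths in m; the calibration is good to about 2 mm. A picture is of the moment at which its call begins.
- order.hand_in(): hands the job in; it is judged then, once.
The state is a dict: "time_s": time; "joint_positions": joint angles; "qvel": joint speeds; "tau": joint torques, N m; "position": TCP position; "tcp_rot": TCP orientation; "force": force on the tool from outside, world axes, zero at the start; "moment": the same for the moment, N m; "opening": opening from 0.0 (shut) to 1.0 (fully open); "grasp_force": force on a finger pad.
Only numpy, scipy, OpenCV 4.12 (cv2) and the standard library are available. Lean on these libraries where they do the work, as an engineer would, in place of code of your own. Each camera call takes 0.05 s, during which the arm holds its last target. There are 200 camera calls.

## Working session

There is one attempt and no reset: what is moved stays moved. The work goes in short steps, Python scripts to look and compute and a tool call to move; the robot and the scene stay as the last step left them, time stands still between calls to the robot, and variables do not carry over. Pictures are saved under pics/ and viewed, at most 10 in all, crops included, and the job is handed in when it is done.

Besides the shell and the picture viewer there is one more tool, called after "Emit:" as a command line: name --pt "numbers of a row" for each row, then --argument value for the rest. drive_tool: Moves the arm, as the interface text tells. Scaled input: -1 to 1 covers 0.12 m each way for a shift and 1.5 rad each way for a turn. Its arguments: {"type":"object","properties":{"steps":{"type":"array"}},"required":["steps"]}

```bash
mkdir -p pics; cat > h.py <<'E'
import numpy as np, cv2
from rig import read_state, optics, order, bot
def cap(n):
    c=optics.capture(n); R=cv2.Rodrigues(np.array(c["rvec"],float))[0]; return c,R,np.array(c["tvec"],float).ravel()
def cloud(c,R,t):
    z=c["range_z"]; v,u=np.mgrid[0:z.shape[0],0:z.shape[1]]
    P=np.stack([(u-c["cx"])/c["fx"]*z,(v-c["cy"])/c["fy"]*z,z],-1)
    W=(P-t)@R; W[z<=0]=np.nan; return W
E
python3 - <<'E'
from h import *
s=read_state(); print(s)
for n in("top","side"):
    c,R,t=cap(n); cv2.imwrite(f"pics/{n}0.png",c["color"]); np.save(f"{n}0.npy",cloud(c,R,t)); print(n,-R.T@t,c["fx"])
E
```

```text
{'time_s': 0.0, 'joint_positions': array([ 6.68949272e+01,  3.02763269e+01,  8.21574635e+01, -7.99410778e-04,
        6.76910437e+01, -1.02272419e+01]), 'qvel': array([ 0.06737662,  0.00029314,  0.01439451, -0.00841647,  0.03283645,
       -0.018462  ]), 'tau': array([ 8.03154344e-04, -4.40046215e+01, -1.76588255e+01,  6.35452475e-02,
        5.82478114e-02, -1.56169849e-04]), 'position': array([0.13897048, 0.608583  , 0.22159398]), 'tcp_rot': array([[-9.74848528e-01,  2.22866859e-01, -8.43115131e-04],
       [ 2.22868140e-01,  9.74846529e-01, -2.00906442e-03],
       [ 3.74153982e-04, -2.14643699e-03, -9.99997626e-01]]), 'force': array([ 0.31396186,  0.47229014, -0.10457285]), 'moment': array([-0.03081482, -0.01723466,  0.03532878]), 'grasp_force': 0.0, 'opening': 1.0042389224672743}
top [0.30562267 0.06050437 1.13160619] 412.9536078654732
side [-0.03638201 -0.72886651  1.02307697] 497.67938455359877
```

View pics/top0.png

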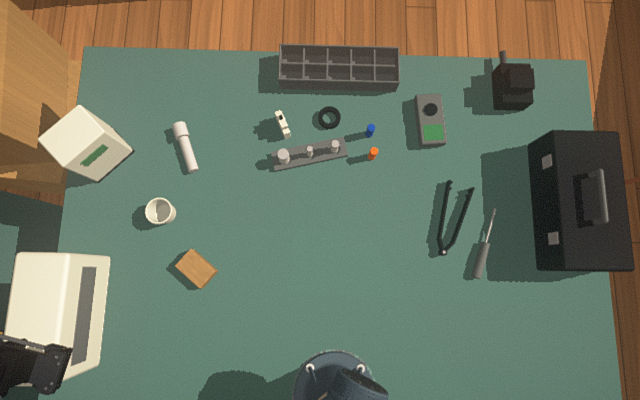

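View pics/side0.png

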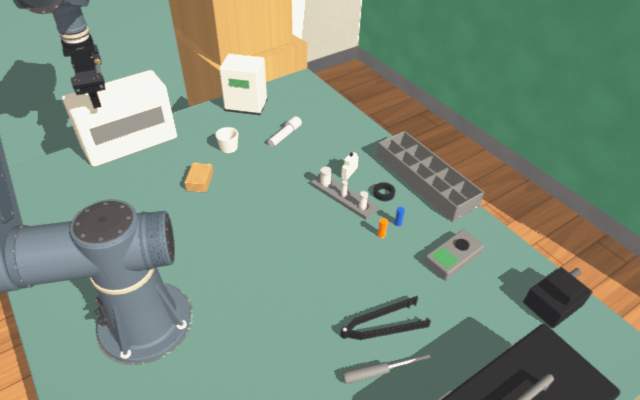

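The top view shows the tongs at about (455,218), with the hinge at (443,252) and the jaws at (449,183) and (471,190). The screwdriver is at (485,245). The rack runs from (275,160) to (345,148) with white fuses at (283,157), (310,152) and (335,146). Other upright cylinders are blue (370,130) and orange (373,153), neither of them wanted. I'll measure and take one close crop.

```bash
python3 - <<'E'
from h import *
im=cv2.imread("pics/top0.png")
a=cv2.resize(im[130:180,265:385],None,fx=6,fy=6,interpolation=cv2.INTER_CUBIC)
b=cv2.resize(im[170:265,425:505],None,fx=3.1,fy=3.1,interpolation=cv2.INTER_CUBIC)
o=np.zeros((600,720,3),np.uint8); o[:300,:720]=a; o[302:302+b.shape[0],:b.shape[1]]=b
cv2.imwrite("pics/crop0.png",o)
W=np.load("top0.npy")
def blob(m,name):
    n,l,st,ce=cv2.connectedComponentsWithStats(m.astype(np.uint8))
    for i in range(1,n):
        if st[i,4]<6: continue
        P=W[l==i]; r=cv2.minAreaRect((P[:,:2]*1000).astype(np.float32)); print(name,ce[i].round(1),st[i,4],P.mean(0).round(4),"rect",np.round(r[0],1),np.round(r[1],1),round(r[2],1),"z",np.nanmax(P[:,2]).round(4))
z=W[...,2]; roi=np.zeros(z.shape,bool); roi[125:180,265:385]=1
blob(roi&(z>0.055)&(z<.075),"fuse")
roi2=np.zeros(z.shape,bool); roi2[140:172,265:352]=1
blob(roi2&(z>.009)&(z<.02),"rack")
roi=np.zeros(z.shape,bool); roi[172:262,430:478]=1
m=roi&(z>.018)&(z<.034); blob(m,"tongs"); 
roi[:]=0; roi[200:290,465:505]=1; blob(roi&(z>.008)&(z<.05),"drv")
W2=np.load("side0.npy"); zz=W2[...,2]
W=W2; roi[:]=0; roi[160:220,310:400]=1; blob(roi&(zz>.058)&(zz<.07),"sfuse")
roi[:]=0; roi[285:345,335:440]=1; blob(roi&(zz>.02)&(zz<.034),"stongs")
E
```

```text
fuse [283.6 126. ] 22 [0.694  0.1495 0.0627] rect [693.4 150.3] [19.4  8.3] 85.9 z 0.0667
fuse [370.6 127.2] 37 [ 0.698  -0.0876  0.0581] rect [697.6 -87.4] [14.7 19.3] 4.3 z 0.062
fuse [334.6 143.5] 54 [0.6478 0.0106 0.063 ] rect [648.1  10.8] [19.7 19.2] 2.6 z 0.0676
fuse [309.3 148.5] 30 [0.6322 0.0784 0.063 ] rect [632.5  78. ] [14.1 13.5] 1.4 z 0.0694
fuse [373.6 150.4] 46 [ 0.6326 -0.0956  0.0577] rect [632.6 -95.3] [19.1 19.3] 2.1 z 0.0611
fuse [282.6 153.6] 114 [0.6164 0.1497 0.0631] rect [617.4 149.3] [30. 30.] 65.9 z 0.0692
rack [308.3 154.1] 1043 [0.6308 0.0815 0.0146] rect [634.7  80.1] [ 58.1 209.6] 13.4 z 0.02
rack [311.1 154.3] 7 [0.6302 0.0738 0.0149] rect [629.8  74.2] [ 3.9 12.1] 46.6 z 0.0196
tongs [451.8 217.8] 477 [ 0.4576 -0.3126  0.0253] rect [ 456.  -312.8] [ 74.3 204.4] 72.7 z 0.0327
tongs [476.8 258.9] 8 [ 0.3477 -0.3772  0.0203] rect [ 348.8 -377. ] [ 2.6 13.5] 85.8 z 0.0249
drv [466.3 204.5] 38 [ 0.4946 -0.3543  0.0244] rect [ 491.4 -353.9] [ 6.7 36.8] 70.6 z 0.0303
drv [482.  253.3] 448 [ 0.3633 -0.3919  0.021 ] rect [ 393.3 -405.4] [ 25.8 199.5] 69.9 z 0.03
sfuse [348.5 160.9] 22 [0.6977 0.144  0.0624] rect [701.3 147.2] [18.9 18.3] 23.2 z 0.0697
sfuse [325.8 170.5] 70 [0.6158 0.1451 0.0627] rect [616.2 147.2] [35.1 26.3] 54.9 z 0.0673
sfuse [344.4 182.4] 27 [0.6307 0.0743 0.063 ] rect [632.1  75.6] [18.9 14.3] 53.3 z 0.0693
sfuse [363.7 194.1] 42 [0.6473 0.0067 0.0628] rect [649.3   6.9] [23.7 21.1] 5.0 z 0.0689
stongs [383.2 320.5] 647 [ 0.4543 -0.3182  0.0254] rect [ 455.  -316.9] [ 76.4 205.5] 73.5 z 0.0314
```

View pics/crop0.png

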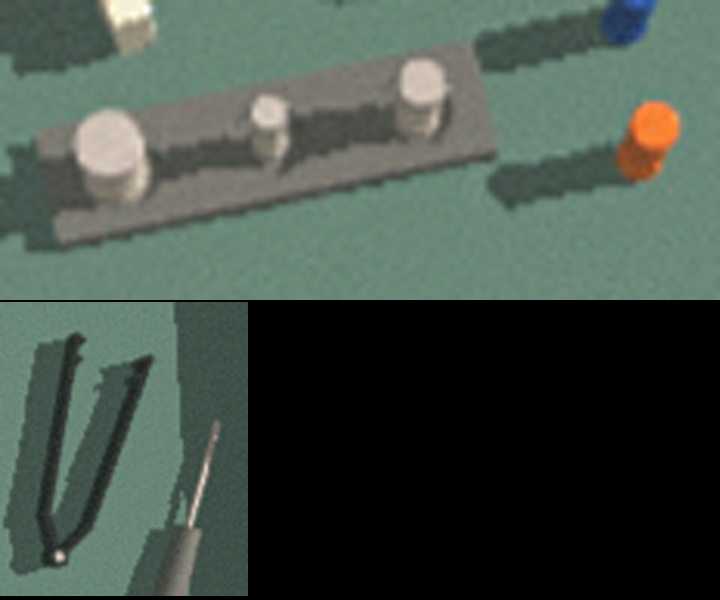

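The wanted fuse is the white one at the right end, top at about (335,143): 22 mm wide by depth, with thick at (283,154) and thin at (309,148). Blue and orange are excluded. Next I refine the tongs' pose and the fuse axis.

```bash
python3 - <<'E'
from h import *
from scipy.optimize import least_squares
# tongs model: hinge (-90,0); each blade: centreline at x=0 y=±24, at x=95 y ~ ±31(outer 34) 
for n,r in(("top",(172,262,430,478)),("side",(285,345,335,440))):
    W=np.load(n+"0.npy")[r[0]:r[1],r[2]:r[3]].reshape(-1,3); P=W[(W[:,2]>.021)&(W[:,2]<.031)][:,:2]
    if n=="top": P=P[~((P[:,0]<.36)&(P[:,1]<-.36))]
    def f(p):
        c,s=np.cos(p[2]),np.sin(p[2]); q=(P-p[:2])@np.array([[c,-s],[s,c]])
        m=(q[:,0]>-.06)&(q[:,0]<.085)
        return np.where(m,np.abs(q[:,1])-(.024+.074*q[:,0]),np.maximum(0,np.abs(q[:,0]-.009)-.099))
    best=min((least_squares(f,[.457,-.313,a],loss="soft_l1",f_scale=.002) for a in(-.2,-.3)),key=lambda o:o.cost)
    p=best.x; c,s=np.cos(p[2]),np.sin(p[2]); q=(P-p[:2])@np.array([[c,-s],[s,c]])
    print(n,p[:2].round(4),np.degrees(p[2]).round(2),np.sqrt(np.mean(best.fun**2)),"x",np.percentile(q[:,0],[0,1,99,100]).round(3))
    for x in(-.05,-.02,0,.02,.05,.08):
        k=abs(q[:,0]-x)<.012; print(x,[np.round([q[k&(sg*q[:,1]>0)][:,1].min(),np.median(q[k&(sg*q[:,1]>0)][:,1]),q[k&(sg*q[:,1]>0)][:,1].max()],3) for sg in(1,-1)])
E
```

```text
top [ 0.4481 -0.3102] -16.72 0.0018984228667201758 x [-0.094 -0.091  0.109  0.111]
-0.05 [array([0.012, 0.018, 0.023]), array([-0.023, -0.019, -0.012])]
-0.02 [array([0.018, 0.023, 0.025]), array([-0.025, -0.022, -0.018])]
0 [array([0.021, 0.024, 0.028]), array([-0.028, -0.024, -0.021])]
0.02 [array([0.021, 0.027, 0.03 ]), array([-0.029, -0.025, -0.022])]
0.05 [array([0.025, 0.028, 0.032]), array([-0.033, -0.028, -0.025])]
0.08 [array([0.023, 0.03 , 0.034]), array([-0.035, -0.031, -0.024])]
side [ 0.4465 -0.314 ] -16.79 0.00200730477202618 x [-0.094 -0.091  0.109  0.112]
-0.05 [array([0.01 , 0.018, 0.025]), array([-0.023, -0.019, -0.009])]
-0.02 [array([0.018, 0.022, 0.028]), array([-0.025, -0.022, -0.017])]
0 [array([0.019, 0.024, 0.03 ]), array([-0.029, -0.024, -0.019])]
0.02 [array([0.022, 0.026, 0.03 ]), array([-0.03 , -0.026, -0.021])]
0.05 [array([0.025, 0.028, 0.032]), array([-0.032, -0.029, -0.023])]
0.08 [array([0.024, 0.031, 0.035]), array([-0.035, -0.031, -0.022])]
```

Emit:
drive_tool --pt "87 -0.6 -1 0 0 0 0" --pt "87 -0.6 -1 0 0 0 0" --pt "87 -0.6 -1 0 0 0 0"

```text
time_s: 0.4
position: [0.1824, 0.4735, 0.2218]
tcp_rot: [[-0.975, 0.222, -0.001], [0.222, 0.975, -0.002], [0.0, -0.003, -1.0]]
force: [0.3, -0.2, -0.0]
opening: 1.001
grasp_force: 0.0
```

Emit:
drive_tool --pt "87 -1 -1 0 0 0 0.045" --pt "87 -1 -1 0 0 0 0.045" --pt "87 -1 -1 0 0 0 0.045" --pt "87 -1 -1 0 0 0 0.045"

```text
time_s: 0.8
position: [0.2739, 0.3293, 0.2224]
tcp_rot: [[-0.957, 0.291, -0.0], [0.291, 0.957, -0.002], [-0.0, -0.002, -1.0]]
force: [-0.2, 0.2, 0.8]
opening: 1.005
grasp_force: 0.0
```

Emit:
drive_tool --pt "87 -1 -1 0 0 0 0" --pt "87 -1 -1 0 0 0 0" --pt "87 -1 -1 0 0 0 0" --pt "87 -1 -1 0 0 0 0"

```text
time_s: 1.2
position: [0.3551, 0.18, 0.2226]
tcp_rot: [[-0.956, 0.292, 0.001], [0.292, 0.956, -0.001], [-0.001, -0.0, -1.0]]
force: [-0.2, 0.3, 0.6]
opening: 0.998
grasp_force: 0.0
```

Emit:
drive_tool --pt "87 -0.7 -1 0 0 0 0" --pt "87 -0.7 -1 0 0 0 0" --pt "87 -0.7 -1 0 0 0 0" --pt "87 -0.7 -1 0 0 0 0"

```text
time_s: 1.6
position: [0.4023, 0.0388, 0.2228]
tcp_rot: [[-0.955, 0.296, 0.004], [0.296, 0.955, -0.002], [-0.004, -0.001, -1.0]]
force: [0.8, 0.4, -0.1]
opening: 0.999
grasp_force: 0.0
```

Emit:
drive_tool --pt "87 -0.3 -1 0 0 0 0" --pt "87 -0.3 -1 0 0 0 0" --pt "87 -0.3 -1 0 0 0 0"

```text
time_s: 1.9
position: [0.3993, -0.0835, 0.2226]
tcp_rot: [[-0.957, 0.289, 0.001], [0.289, 0.957, -0.001], [-0.001, -0.001, -1.0]]
force: [-0.3, 0.6, 0.4]
opening: 0.998
grasp_force: 0.0
```

Emit:
drive_tool --pt "87 -0.2 -1 0 0 0 0" --pt "87 -0.2 -1 0 0 0 0" --pt "87 -0.2 -1 0 0 0 0" --pt "87 -0.2 -1 0 0 0 0"

```text
time_s: 2.3
position: [0.3879, -0.2057, 0.2225]
tcp_rot: [[-0.956, 0.292, 0.001], [0.292, 0.956, -0.001], [-0.001, -0.001, -1.0]]
force: [-0.1, -0.2, 0.6]
opening: 1.001
grasp_force: 0.0
```

Emit:
drive_tool --pt "87 -0.73 -0.7 0.4 0 0 0" --pt "87 -0.73 -0.7 0.4 0 0 0" --pt "87 -0.73 -0.7 0.4 0 0 0" --pt "87 -0.73 -0.7 0.4 0 0 0" --pt "87 -0.73 -0.7 0.4 0 0 0"

```text
time_s: 2.8
position: [0.4468, -0.3066, 0.1737]
tcp_rot: [[-0.958, 0.287, -0.002], [0.287, 0.958, 0.003], [0.003, 0.002, -1.0]]
force: [-0.1, -0.1, 0.5]
opening: 1.006
grasp_force: 0.0
```

```bash
python3 - <<'E'
from h import *
c,R,t=cap("wrist"); cv2.imwrite("pics/w1.png",c["color"]); W=cloud(c,R,t); np.save("w1.npy",W)
s=read_state(); print(s["position"],s["tcp_rot"].round(4), -R.T@t)
T=s["tcp_rot"]; q=(W-s["position"])@T   # tool coords
m=(W[...,2]>.018)&(W[...,2]<.034)&(abs(q[...,1])<.06)
for x in np.arange(-.1,.1,.02):
    k=m&(abs(q[...,0]-x)<.005); 
    if k.sum()>5:
        for sg in(1,-1):
            y=q[...,1][k&(sg*q[...,1]>0)]
            if len(y): print(round(x,2),sg,len(y),np.percentile(y,[2,50,98]).round(4))
E
```

```text
[ 0.44653316 -0.30625116  0.17414031] [[-0.9579  0.2869 -0.002 ]
 [ 0.2869  0.9579  0.0027]
 [ 0.0027  0.002  -1.    ]] [ 0.38425424 -0.28863671  0.33752645]
-0.1 1 58 [0.0208 0.0258 0.0289]
-0.1 -1 60 [-0.0423 -0.0393 -0.0365]
-0.06 1 39 [0.0189 0.0214 0.0251]
-0.06 -1 43 [-0.0381 -0.0352 -0.0326]
-0.04 1 67 [0.0173 0.0202 0.023 ]
-0.04 -1 73 [-0.0367 -0.0339 -0.0309]
-0.02 1 74 [0.0156 0.0189 0.0219]
-0.02 -1 76 [-0.0356 -0.0323 -0.0291]
0.0 1 79 [0.0141 0.0169 0.0207]
0.0 -1 81 [-0.0341 -0.0302 -0.0272]
0.02 1 80 [0.0121 0.0148 0.0186]
0.02 -1 84 [-0.032  -0.028  -0.0253]
0.04 1 85 [0.0102 0.0129 0.0164]
0.04 -1 89 [-0.0293 -0.0265 -0.0235]
0.06 1 90 [0.0023 0.0075 0.0118]
0.06 -1 95 [-0.0254 -0.0202 -0.0157]
0.08 1 21 [0.0006 0.0006 0.0014]
0.08 -1 218 [-0.0147 -0.0071 -0.0003]
```

View pics/w1.png

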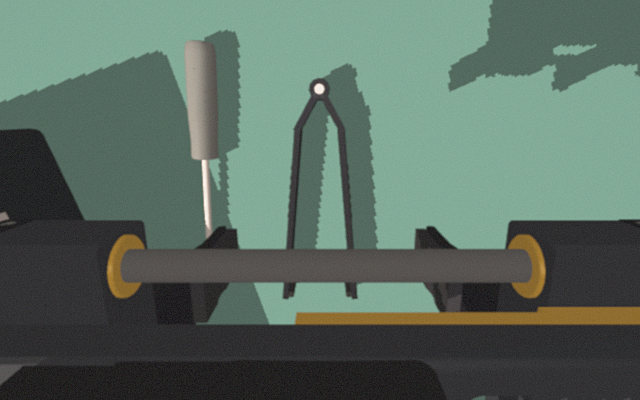

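Emit:
drive_tool --pt "87 -0.02 -0.05 0.4 0 0 0" --pt "87 -0.02 -0.05 0.8 0 0 0" --pt "87 -0.02 -0.05 0.95 0 0 0" --pt "87 -0.02 -0.05 0.95 0 0 0" --pt "87 -0.02 -0.05 0.95 0 0 0"

```text
time_s: 3.35
position: [0.4478, -0.3142, 0.0615]
tcp_rot: [[-0.958, 0.287, 0.0], [0.287, 0.958, 0.0], [-0.0, 0.0, -1.0]]
force: [0.4, -1.1, 0.3]
opening: 0.997
grasp_force: 0.0
```

```bash
python3 - <<'E'
from h import *
c,R,t=cap("wrist"); W=cloud(c,R,t)
s=read_state(); print(s["position"],s["tcp_rot"].round(4))
T=s["tcp_rot"]; q=(W-s["position"])@T
m=(W[...,2]>.018)&(W[...,2]<.034)&(abs(q[...,1])<.04)
for x in np.arange(-.1,.1,.02):
    k=m&(abs(q[...,0]-x)<.005); r=[]
    for sg in(1,-1):
        y=q[...,1][k&(sg*q[...,1]>0)]
        if len(y)>5: r.append(np.percentile(y,[2,50,98]).round(4))
    print(round(x,2),r)
k=m&(q[...,0]>.05); print("hinge xmax",q[...,0][k].max())
E
```

```text
[ 0.44836834 -0.31500992  0.06218615] [[-0.9579  0.2872  0.0015]
 [ 0.2872  0.9579 -0.0015]
 [-0.0019 -0.001  -1.    ]]
-0.1 []
-0.08 []
-0.06 [array([0.0275, 0.0296, 0.0334]), array([-0.0309, -0.0277, -0.0249])]
-0.04 [array([0.0261, 0.029 , 0.0322]), array([-0.029 , -0.0259, -0.0232])]
-0.02 []
0.0 [array([0.0223, 0.0253, 0.0287]), array([-0.026 , -0.0223, -0.0193])]
0.02 [array([0.0206, 0.0235, 0.0273]), array([-0.0241, -0.0205, -0.0175])]
0.04 [array([0.0187, 0.0215, 0.0249]), array([-0.0218, -0.0186, -0.0157])]
0.06 [array([0.013 , 0.018 , 0.0231]), array([-0.0197, -0.0149, -0.0099])]
0.08 [array([0.0004, 0.0063, 0.0117]), array([-0.0088, -0.0039, -0.0001])]
hinge xmax 0.097163968573974
```

Emit:
drive_tool --pt "87 0 0.01 0.3 0 0 0" --pt "87 0 0.01 0.43 0 0 0" --pt "87 0 0.01 0.47 0 0 0" --pt "87 0 0.01 0.48 0 0 0" --pt "87 0 0.01 0.48 0 0 0"

```text
time_s: 3.9
position: [0.4489, -0.3149, 0.0044]
tcp_rot: [[-0.958, 0.288, 0.002], [0.288, 0.958, -0.002], [-0.002, -0.001, -1.0]]
force: [0.8, -0.3, -0.1]
opening: 1.001
grasp_force: 0.0
```

Emit:
drive_tool --pt "60 0 0 0 0 0 0" --pt "56 0 0 0 0 0 0" --pt "52 0 0 0 0 0 0" --pt "50 0 0 0 0 0 0" --pt "50 0 0 0 0 0 0" --pt "50 0 0 0 0 0 0" --pt "50 0 0 0 0 0 0"

```text
time_s: 4.6
position: [0.4481, -0.314, 0.0031]
tcp_rot: [[-0.958, 0.288, 0.0], [0.288, 0.958, 0.0], [0.0, 0.0, -1.0]]
force: [0.4, 0.3, 1.7]
opening: 0.584
grasp_force: 11.7
```

Emit:
drive_tool --pt "50 0 0 -0.1 0 0 0" --pt "50 0 0 -0.25 0 0 0" --pt "50 0 0 -0.5 0 0 0" --pt "50 0 0 -0.75 0 0 0" --pt "50 0 0 -1 0 0 0" --pt "50 0 0 -1 0 0 0" --pt "50 0 0 -1 0 0 0"

```text
time_s: 5.3
position: [0.448, -0.3144, 0.1238]
tcp_rot: [[-0.958, 0.288, 0.001], [0.288, 0.958, -0.001], [-0.001, -0.001, -1.0]]
force: [-0.8, -0.2, -1.8]
opening: 0.578
grasp_force: 10.7
```

Emit:
drive_tool --pt "50 -0.02 0.2 0 0 0 0" --pt "50 -0.04 0.4 0 0 0 0" --pt "50 -0.06 0.6 0 0 0 -0.05" --pt "50 -0.08 0.8 0 0 0 -0.1" --pt "50 -0.1 1 0 0 0 -0.15" --pt "50 -0.1 1 0 0 0 -0.2"

```text
time_s: 5.9
position: [0.4931, -0.199, 0.1211]
tcp_rot: [[-1.0, -0.014, -0.004], [-0.014, 1.0, 0.004], [0.004, 0.004, -1.0]]
force: [0.7, -0.7, -1.8]
opening: 0.578
grasp_force: 10.7
```

Emit:
drive_tool --pt "50 -0.02 0.2 0 0 0 -0.05" --pt "50 -0.04 0.4 0 0 0 -0.1" --pt "50 -0.06 0.6 0 0 0 -0.15" --pt "50 -0.08 0.8 0 0 0 -0.15" --pt "50 -0.1 1 0 0 0 -0.15" --pt "50 -0.1 1 0 0 0 -0.15" --pt "50 -0.1 1 0 0 0 -0.15"

```text
time_s: 6.6
position: [0.5043, -0.0821, 0.1218]
tcp_rot: [[-0.973, -0.232, -0.003], [-0.232, 0.973, 0.001], [0.002, 0.001, -1.0]]
force: [0.1, -0.0, -1.1]
opening: 0.579
grasp_force: 10.7
```

Emit:
drive_tool --pt "50 -0.15 0.12 0 0 0 0" --pt "50 -0.35 0.3 0 0 0 0" --pt "50 -0.5 0.43 0 0 0 0" --pt "50 -0.55 0.46 0 0 0 0" --pt "50 -0.55 0.46 0 0 0 0" --pt "50 -0.55 0.46 0 0 0 0" --pt "50 -0.55 0.46 0 0 0 0"

```text
time_s: 7.3
position: [0.5558, -0.0148, 0.1227]
tcp_rot: [[-0.973, -0.229, -0.001], [-0.229, 0.973, -0.0], [0.001, 0.0, -1.0]]
force: [-0.6, -0.4, -0.8]
opening: 0.576
grasp_force: 10.6
```

```bash
python3 - <<'E'
from h import *
s=read_state(); p=s["position"]; T=s["tcp_rot"]; print(p,T.round(4),s["opening"]*87)
out=[]
for n,(r0,c0) in {"top":(85,270),"side":(130,300)}.items():
    c,R,t=cap(n); W=cloud(c,R,t); np.save(n+"2.npy",W)
    q=(W-p)@T; q[...,0]*=-1; q[...,2]*=-1  # x to jaws, z up
    m=(q[...,0]>.02)&(q[...,0]<.125)&(abs(q[...,1])<.05)&(q[...,2]>.008)&(q[...,2]<.035)
    print(n,"n",m.sum(),"tip",np.percentile(q[...,0][m],[98,100]),"top z",np.percentile(q[...,2][m],[50,95]))
    for x in(.04,.06,.08,.095):
        k=m&(abs(q[...,0]-x)<.006); r=[]
        for sg in(1,-1):
            y=q[...,1][k&(sg*q[...,1]>0)]
            if len(y)>3: r.append((len(y),np.percentile(y,[3,50,97]).round(4)))
        print(x,r)
    fz=p[2]-.062
    k=(abs(W[...,2]-.063)<.005)&(np.hypot(q[...,0]-.095,q[...,1])<.04)
    if k.any(): print("fuse",k.sum(),q[k].mean(0),W[k].mean(0))
    out.append(cv2.resize(c["color"][r0:r0+100,c0:c0+130],None,fx=5.5,fy=2.95) if 0 else cv2.resize(c["color"][r0:r0+100,c0:c0+130],(390,300),interpolation=cv2.INTER_CUBIC))
c,R,t=cap("wrist"); 
cv2.imwrite("pics/h2.png",np.hstack(out)); 
E
```

```text
[ 0.55580715 -0.01482834  0.12267277] [[-9.734e-01 -2.292e-01 -1.300e-03]
 [-2.292e-01  9.734e-01 -1.000e-04]
 [ 1.300e-03  2.000e-04 -1.000e+00]] 50.146404975818555Traceback (most recent call last):
  File "<stdin>", line 8, in <module>
    return _quantile_unchecked(
        a, q, axis, out, overwrite_input, method, keepdims, weights)
    return _ureduce(a,
                    func=_quantile_ureduce_func,
    ...<5 lines>...
                    overwrite_input=overwrite_input,
                    method=method)
    r = func(a, **kwargs)
    result = _quantile(arr,
                       quantiles=q,
    ...<2 lines>...
                       out=out,
                       weights=wgt)
    slices_having_nans = np.isnan(arr[-1, ...])
                                  ~~~^^^^^^^^^
IndexError: index -1 is out of bounds for axis 0 with size 0
```

```bash
python3 - <<'E'
from h import *
s=read_state(); p=s["position"]; T=s["tcp_rot"]
out=[]
for n in("top","side","wrist"):
    c,R,t=cap(n); W=cloud(c,R,t); np.save(n+"2.npy",W)
    q=(W-p)@T; q[...,0]*=-1; q[...,2]*=-1
    m=(q[...,0]>-.1)&(q[...,0]<.125)&(abs(q[...,1])<.05)&(q[...,2]>-.01)&(q[...,2]<.04)
    print(n,"n",m.sum())
    for x in np.arange(-.06,.12,.02):
        k=m&(abs(q[...,0]-x)<.006); r=[]
        for sg in(1,-1):
            a=k&(sg*q[...,1]>0); y=q[...,1][a]
            if len(y)>3: r.append((len(y),np.percentile(y,[3,50,97]).round(4),np.median(q[...,2][a]).round(4)))
        if r: print(round(x,2),r)
    v,u=((slice(80,230),slice(230,430)) if n=="top" else (slice(120,270),slice(280,480)) if n=="side" else (slice(0,400),slice(0,640)))
    out.append(cv2.resize(c["color"][v,u],(400,300) if n!="wrist" else (480,300),interpolation=cv2.INTER_CUBIC))
o=np.zeros((600,800,3),np.uint8); o[:300,:400]=out[0]; o[:300,400:]=out[1]; o[300:,:480]=out[2]
cv2.imwrite("pics/h2.png",o)
E
```

```text
top n 0
side n 648
-0.06 [(16, array([0.0082, 0.0124, 0.0182]), np.float64(0.0215)), (48, array([-0.0235, -0.0183, -0.0129]), np.float64(0.0131))]
-0.04 [(27, array([0.0138, 0.0155, 0.0193]), np.float64(0.0162)), (28, array([-0.0251, -0.0227, -0.0191]), np.float64(0.0153))]
-0.02 [(28, array([0.0144, 0.0164, 0.0212]), np.float64(0.0165)), (28, array([-0.0268, -0.0244, -0.0194]), np.float64(0.0166))]
0.0 [(41, array([0.0164, 0.0215, 0.0258]), np.float64(0.0229)), (27, array([-0.0384, -0.0348, -0.0223]), np.float64(0.0158))]
0.02 [(18, array([0.0178, 0.0196, 0.0251]), np.float64(0.0121)), (5, array([-0.0301, -0.0285, -0.0261]), np.float64(0.0058))]
0.04 [(11, array([0.0206, 0.0219, 0.0254]), np.float64(0.0218)), (4, array([-0.0285, -0.0283, -0.0272]), np.float64(0.0112))]
wrist n 11478
-0.06 [(672, array([0.0096, 0.0147, 0.0202]), np.float64(0.0242)), (656, array([-0.0206, -0.0151, -0.0101]), np.float64(0.0243))]
-0.04 [(573, array([0.0156, 0.0179, 0.0217]), np.float64(0.0241)), (571, array([-0.0222, -0.0183, -0.0161]), np.float64(0.0241))]
-0.02 [(536, array([0.0169, 0.0192, 0.0231]), np.float64(0.0241)), (526, array([-0.0235, -0.0196, -0.0174]), np.float64(0.0242))]
0.0 [(63, array([0.0181, 0.0248, 0.0257]), np.float64(0.0276)), (62, array([-0.0262, -0.0253, -0.0186]), np.float64(0.0293))]
0.02 [(305, array([0.0195, 0.0212, 0.026 ]), np.float64(0.0241)), (307, array([-0.0266, -0.0217, -0.02  ]), np.float64(0.0242))]
0.04 [(4, array([-0.0215, -0.0213, -0.0212]), np.float64(0.0012))]
```

View pics/h2.png

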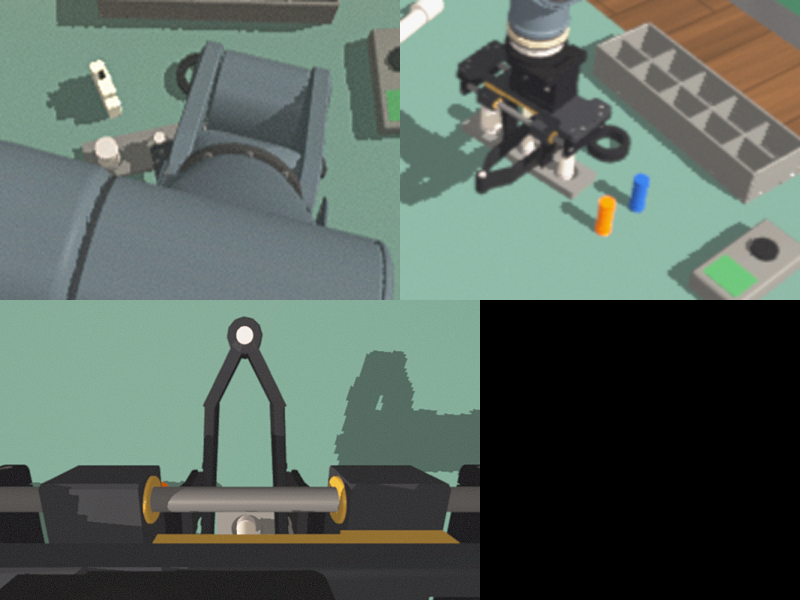

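The side and wrist views show the level tongs held symmetrically above the right-end fuse, which shows between the blades at wrist pixel (327,296). The hinge pin is at (327,47). Now I measure the fuse and hinge in tool axes from the wrist depth.

```bash
python3 - <<'E'
from h import *
s=read_state(); p=s["position"]; T=s["tcp_rot"]; print(p)
W=np.load("wrist2.npy"); q=(W-p)@T; q[...,0]*=-1; q[...,2]*=-1
m=(q[...,2]>.01)&(q[...,2]<.04)&(q[...,0]<-.07)&(abs(q[...,1])<.03); print("hinge x min",q[...,0][m].min(),"pin",q[45:49,325:329].reshape(-1,3).mean(0))
m=(W[...,2]>.02)&(W[...,2]<.075)&(abs(q[...,1])<.04)&(q[...,0]>.05)&(q[...,0]<.13)
print(m.sum())
for z0 in(.06,.055,.05,.045,.04,.03):
    k=m&(abs(W[...,2]-z0)<.004)
    if k.sum()>5: print(z0,k.sum(),"y",np.percentile(q[...,1][k],[1,50,99]).round(4),"x",np.percentile(q[...,0][k],[1,50,99]).round(4))
for n in("top0","side0"):
    V=np.load(n+".npy"); k=(abs(V[...,2]-.063)<.005)&(np.hypot(V[...,0]-.648,V[...,1]-.009)<.018); P=V[k]
    (x,y),r=cv2.minEnclosingCircle((P[:,:2]*1000).astype(np.float32)); print(n,x,y,r,P.mean(0), ((np.array([x,y,63])/1000-p)@T*[-1,1,-1]).round(4))
E
```

```text
[ 0.55632624 -0.01432924  0.12299984]
hinge x min -0.09752996098862143 pin [-8.87007269e-02 -4.27512876e-05  2.54825183e-02]
394
0.045 64 y [-0.0053  0.0013  0.0079] x [0.083  0.0842 0.0862]
0.04 108 y [-0.0074  0.0013  0.0093] x [0.0832 0.0848 0.0891]
0.03 125 y [-0.0085  0.0006  0.0112] x [0.0832 0.0849 0.0918]
top0 648.2632446289062 10.587037086486816 10.606508255004883 [0.64792348 0.01078037 0.06313886] [ 0.0952  0.0031 -0.06  ]
side0 649.5350341796875 8.104609489440918 13.11202621459961 [0.64754411 0.00683033 0.06266336] [ 0.0959  0.0004 -0.06  ]
```

Emit:
drive_tool --pt "50 0.01 0.01 0.1 0 0 0" --pt "50 0.01 0.01 0.25 0 0 0" --pt "50 0.01 0.01 0.4 0 0 0" --pt "50 0.01 0.01 0.45 0 0 0" --pt "50 0.01 0.01 0.5 0 0 0" --pt "50 0.01 0.01 0.55 0 0 0" --pt "50 0.01 0.01 0.55 0 0 0"

```text
time_s: 8.2
position: [0.555, -0.0127, 0.0565]
tcp_rot: [[-0.973, -0.231, -0.001], [-0.231, 0.973, 0.0], [0.001, 0.0, -1.0]]
force: [-1.1, 0.8, -0.7]
opening: 0.572
grasp_force: 10.6
```

```bash
python3 - <<'E'
from h import *
s=read_state(); p=s["position"]; T=s["tcp_rot"]; print(p,s["force"],s["opening"]*87)
c,R,t=cap("wrist"); W=cloud(c,R,t); q=(W-p)@T; q[...,0]*=-1; q[...,2]*=-1
m=(q[...,2]>.01)&(q[...,2]<.04)&(abs(q[...,1])<.05)
for x in(-.06,-.04,-.02,.02):
    k=m&(abs(q[...,0]-x)<.006); print(x,[np.percentile(q[...,1][k&(sg*q[...,1]>0)],[3,97]).round(4) for sg in(1,-1) if (k&(sg*q[...,1]>0)).any()], np.median(q[...,2][k]))
m=(W[...,2]>.015)&(W[...,2]<.075)&(abs(q[...,1])<.018)&(q[...,0]>.05)&(q[...,0]<.13)
for z0 in(.06,.05,.04,.03,.02):
    k=m&(abs(W[...,2]-z0)<.004)
    if k.sum()>5: print(z0,k.sum(),"y",np.percentile(q[...,1][k],[1,50,99]).round(4),"x",np.percentile(q[...,0][k],[1,50,99]).round(4))
E
```

```text
[ 0.55499648 -0.01274847  0.05649862] [-1.12231681  0.7979508  -0.70334778] 49.768287549768765
-0.06 [array([0.0099, 0.0203]), array([-0.021 , -0.0106])] 0.024149909962428853
-0.04 [array([0.0155, 0.0216]), array([-0.0225, -0.0163])] 0.02408328771933889
-0.02 [array([0.0168, 0.0229]), array([-0.0237, -0.0177])] 0.024110000492493795
0.02 [array([0.0194, 0.0259]), array([-0.0267, -0.0203])] 0.024052069590415306
```

Emit:
drive_tool --pt "50 0 0 0.06 0 0 0" --pt "50 0 0 0.12 0 0 0" --pt "50 0 0 0.18 0 0 0" --pt "50 0 0 0.18 0 0 0" --pt "50 0 0 0.18 0 0 0"

```text
time_s: 8.75
position: [0.555, -0.0127, 0.035]
tcp_rot: [[-0.973, -0.231, -0.001], [-0.231, 0.973, 0.0], [0.001, 0.0, -1.0]]
force: [0.2, -0.7, -1.8]
opening: 0.575
grasp_force: 10.6
```

Emit:
drive_tool --pt "47 0 0 0 0 0 0" --pt "44 0 0 0 0 0 0" --pt "41 0 0 0 0 0 0" --pt "38 0 0 0 0 0 0" --pt "34 0 0 0 0 0 0" --pt "25 0 0 0 0 0 0" --pt "25 0 0 0 0 0 0" --pt "25 0 0 0 0 0 0"

```text
time_s: 9.55
position: [0.5552, -0.0128, 0.0354]
tcp_rot: [[-0.973, -0.231, -0.0], [-0.231, 0.973, -0.0], [0.0, -0.0, -1.0]]
force: [-0.2, 0.7, -1.5]
opening: 0.436
grasp_force: 30.0
```

Emit:
drive_tool --pt "25 0 0 0 0 0 0" --pt "25 0 0 -0.08 0 0 0" --pt "25 0 0 -0.2 0 0 0" --pt "25 0 0 -0.35 0 0 0" --pt "25 0 0 -0.5 0 0 0" --pt "25 0 0 -0.7 0 0 0" --pt "25 0 0 -0.9 0 0 0" --pt "25 0 0 -1 0 0 0"

```text
time_s: 10.35
position: [0.5562, -0.013, 0.1578]
tcp_rot: [[-0.973, -0.231, 0.004], [-0.231, 0.973, -0.001], [-0.003, -0.002, -1.0]]
force: [-0.0, 0.2, -3.3]
opening: 0.43
grasp_force: 30.0
```

Emit:
drive_tool --pt "25 0 0 -0.05 0 0 0" --pt "25 0 0 -0.1 0 0 0" --pt "25 0 0 -0.1 0 0 0" --pt "25 0 0 -0.1 0 0 0" --pt "25 0 0 -0.1 0 0 0" --pt "25 0 0 -0.1 0 0 0" --pt "25 0 0 -0.1 0 0 0"

```text
time_s: 11.05
position: [0.555, -0.0128, 0.1668]
tcp_rot: [[-0.973, -0.231, -0.001], [-0.231, 0.973, 0.0], [0.001, 0.0, -1.0]]
force: [-0.2, 0.4, -1.8]
opening: 0.435
grasp_force: 30.0
```

```bash
python3 - <<'E'
from h import *
s=read_state(); print(s["position"],s["opening"]*87,s["grasp_force"])
o=[]
for n,v,u in(("side",slice(80,230),slice(280,480)),("wrist",slice(200,400),slice(190,456))):
    c,R,t=cap(n); W=cloud(c,R,t); o.append(cv2.resize(c["color"][v,u],(400,300),interpolation=cv2.INTER_CUBIC))
    q=(W-s["position"])@s["tcp_rot"]; k=(c["color"].min(-1)>130)&(-q[...,0]>.06)&(-q[...,0]<.13)&(abs(q[...,1])<.03); P=W[k]
    if len(P): print(n,len(P),P.mean(0),np.percentile(P[:,2],[1,10,90,99]))
cv2.imwrite("pics/e.png",np.hstack(o))
E
```

```text
[ 0.55500512 -0.01279467  0.16684689] 37.84727888996579 29.999557016417384
side 336 [0.64595624 0.00930357 0.01045191] [-0.00382642  0.00093806  0.01671609  0.01932894]
wrist 1269 [0.65232697 0.01080102 0.01063097] [0.00015608 0.00125238 0.01617941 0.01692934]
```

View pics/e.png

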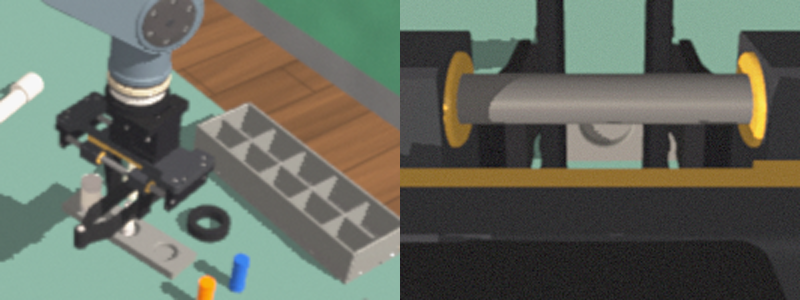

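The middle well is empty at side-crop (165,250), and thick (90,190) and thin (130,225) still stand. The opening is unchanged at 37.8 mm under 30 N, which fits a 22 mm fuse between the jaws. One numeric check of the hanging fuse, then hand in.

```bash
python3 - <<'E'
from h import *
s=read_state(); n_=0
for n in("side","top","wrist"):
    c,R,t=cap(n); W=cloud(c,R,t); q=(W-s["position"])@s["tcp_rot"]*[-1,1,-1]
    k=(np.hypot(q[...,0]-.095,q[...,1])<.015)&(abs(q[...,2])<.06); P=q[k]
    print(n,k.sum(),P.min(0) if k.any() else "",P.max(0) if k.any() else "", np.median(c["color"][k],0) if k.any() else "")
    for nm,a in(("thin",(.632,.077)),("thick",(.617,.148))):
        k=(abs(W[...,2]-.063)<.006)&(np.hypot(W[...,0]-a[0],W[...,1]-a[1])<.025)
        if k.sum()>3: print(n,nm,k.sum(),W[k].mean(0).round(3))
E
```

```text
side 0   
side thin 8 [0.63  0.079 0.064]
side thick 71 [0.615 0.145 0.063]
top 0   
top thick 108 [0.616 0.15  0.063]
wrist 0
```

Emit:
drive_tool --pt "25 0 0 0 0 0 0.05" --pt "25 0 0 0 0 0 0.11" --pt "25 0 0 0 0 0 0.18" --pt "25 0 0 0 0 0 0.25" --pt "25 0 0 0 0 0 0.32" --pt "25 0 0 0 0 0 0.39" --pt "25 0 0 0 0 0 0.46" --pt "25 0 0 0 0 0 0.5"

```text
time_s: 12.1
position: [0.5553, -0.0128, 0.1674]
tcp_rot: [[-0.868, 0.497, 0.0], [0.497, 0.868, 0.0], [-0.0, 0.0, -1.0]]
force: [0.7, -0.1, -2.1]
opening: 0.435
grasp_force: 30.0
```

Emit:
drive_tool --pt "25 0 0 0 0 0 0.05" --pt "25 0 0 0 0 0 0.11" --pt "25 0 0 0 0 0 0.18" --pt "25 0 0 0 0 0 0.22" --pt "25 0 0 0 0 0 0.22" --pt "25 0 0 0 0 0 0.22" --pt "25 0 0 0 0 0 0.22" --pt "25 0 0 0 0 0 0.22"

```text
time_s: 12.9
position: [0.5553, -0.0128, 0.1674]
tcp_rot: [[-0.662, 0.749, 0.0], [0.749, 0.662, -0.0], [-0.0, 0.0, -1.0]]
force: [0.7, 0.2, -2.0]
opening: 0.431
grasp_force: 30.0
```

```bash
python3 - <<'E'
from h import *
s=read_state(); print(s["position"],s["opening"]*87,s["grasp_force"],abs(s["qvel"]).max())
c,R,t=cap("side"); W=cloud(c,R,t); q=(W-s["position"])@s["tcp_rot"]*[-1,1,-1]
k=(np.hypot(q[...,0]-.095,q[...,1])<.015)&(abs(q[...,2])<.06); print(k.sum(), W[k].min(0),W[k].max(0)) if k.any() else print("none")
cv2.imwrite("pics/f.png",cv2.resize(c["color"][100:250,280:480],(800,600),interpolation=cv2.INTER_CUBIC))
E
```

```text
[ 0.5552526  -0.01281666  0.16737627] 37.50721637850807 29.999471702612936 0.09763093993820962
110 [ 0.60471853 -0.09730254  0.13929156] [ 0.63116351 -0.06934325  0.19972495]
```

View pics/f.png

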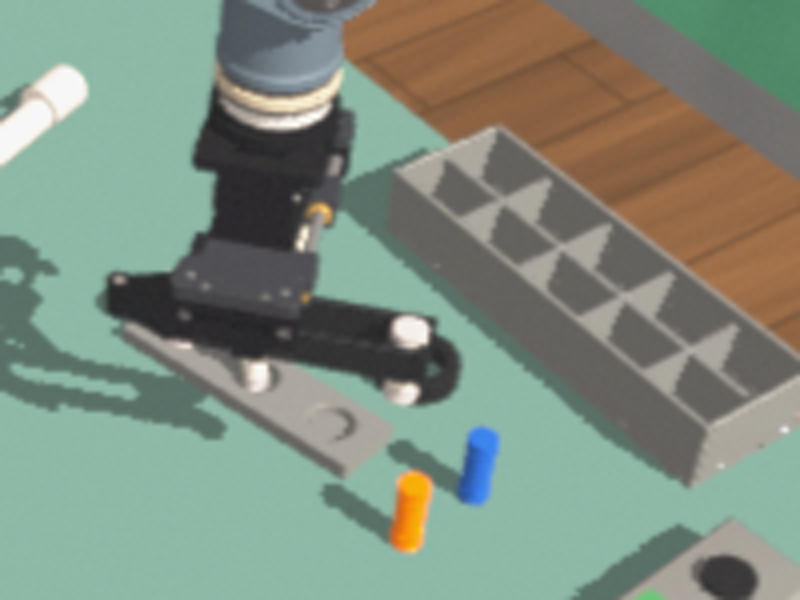

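The picture shows the fuse upright in the jaws, top at (410,330) and bottom at (402,390). Its lower end is about 139 mm above the shelf.

```bash
python3 -c "
from rig import order; print(order.hand_in())"
```

```text
the job is handed in; nothing more can be done
None
```

I handed the job in with the middle fuse held upright in the squeezed tongs, its lower end about 139 mm above the shelf; the thin and thick fuses were still standing when last checked, and the hand-in gave no verdict.

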